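# Snap an electrode holder onto its stand and slide it to the stop

### The job

Take the blue clip-on electrode holder and press it straight down, gently, over a free length of the stand's steel cross-bar, with its eye on the same side as the beaker, until its white jaws snap shut round the bar and it sits fully home. Then slide it along the bar until you feel it meet the black rubber tip of the stop on the orange collar, press it firmly but gently against the stop for a moment, and let go, leaving it upright and touching the tip. Do not force the clip, ram the stop, knock the stand with the gripper or disturb the glassware and containers.

Things in the scene. Friction and masses are not known exactly. Their poses are not given: they have to be found in the camera images.
- clip_grip (a point): middle of the upright blue stem of the loose holder (about 80 g, standing mouth down), 66 mm above its feet. Stem: 20 mm in x, 22 mm in y, from 40.5 to 88.5 mm above the feet; below it a saddle block 30 x 22 mm, 28.5 to 40.5 mm. x points to the eye, y lies along the bar when fitted, z up. Grip only the stem, clear of saddle and jaws, with 30 N or more.
- clip_seat (a point): point on the holder's centre line, 20.5 mm above its feet, 45.5 mm below clip_grip (same axes): the bar's axis runs through it along y when fully home, the saddle resting on the bar. Pushing on takes 10 to 15 N at most; the jaws pass the bar's widest point when its axis is 13 mm above the feet, then draw the holder home. It slides along the bar at a few newtons.
- eye (a point): centre of the holder's ring for the electrode (26 mm outside, 14 mm bore), 55 mm from the stem's axis along the holder's +x, 34.5 mm above its feet. It is to end on the beaker's side of the bar (the bar's +x side).
- jaw_far (a joint): opening angle (rad) of the white sprung jaw on the eye's side: 0 closed, up to 0.5; about 0.13 at the bar's widest point, under 0.05 when home. Jaws are 22 mm wide in y, hinged 36 mm above the feet; the gap between their rounded barbs is 9.6 mm, the flared mouth at the feet about 27 mm.
- jaw_near (a joint): the same for the other jaw.
- bar: fixed steel cross-bar, 16 mm in diameter, level, along its own y; origin on its axis, half-way between the posts; z up, x to the beaker's side. Its height above the bench varies (85 to 95 mm). Free length 200 mm; at y = -120 and +120 mm blue clamp bosses 28 mm in diameter, 24 mm tall.
- collar: fixed orange collar on the bar at y = +50 to +80 mm of it, 30 mm wide, 14 mm thick; origin at its centre on the bar axis, axes as the bar. From its -y face stands the stop: a sleeve set differently each time (not measured) with a black rubber tip, 26 mm wide, its face 11.5 to 31.5 mm from the collar centre; the tip yields 2 mm at under 1 N, then is firm. Find it by feel; press 4 to 12 N.
- stand: fixed stand that carries the bar: white base plate 12 mm thick, 270 mm along y, reaching from -80 to +20 mm in x; two posts 14 mm in diameter, 108 mm high, at y = -120 and +120 mm. Origin at bench level below the bar's middle; axes as the bar.
- beaker: empty glass beaker (90 mm wide at the rim, 75 mm high), origin under its centre; it stands on the bar's +x side about 65 mm from the bar, where the eye will end. Leave it alone.
- bottle: amber glass bottle, 64 mm wide, 125 mm high, origin under its centre. Leave it alone.
- jar: glass jar with a white cap, 60 mm wide, 80 mm high, origin under its centre. Leave it alone.
- tub: small white tub with a red cap, 48 mm wide, 55 mm high, origin under its centre. Leave it alone.
There are look-alikes about, which are no part of the job. Of the things that look like the part that bears clip_grip, the middle-sized one is meant.

How it is judged:
By the outcome, as a careful person would: the job done as asked, in the order asked, and still so for the second after the job is handed in, with the robot touching nothing.
It also fails if it takes over 51 s, if anything falls off the work surface, if the arm or the gripper's body presses on something with over 40 N, if the wrist force passes 120 N, or if a joint passes its speed limit or range.

### The arm

A 7-joint arm with a two-finger parallel gripper is mounted at the origin on the work surface. World frame = base frame: x ahead of the robot, y to its left, z up, the work surface at z = 0. Lengths are in m, angles in rad, forces in N, time in s.
With the tool pointing down it reaches from about 0.425 to 0.875 m from the base axis. Payload 4.7 kg.
Tool frame: the origin (TCP) lies on the centre line of the jaws, within the pads' length; the fingertips stand ctrl.tcp_to_tips ahead of it and the grasp point (between the pads) lies 2 mm behind it (ctrl.tcp_to_tips is the distance from the TCP to the fingertips, in m); z points along the fingers, y is the line along which they close (so a half turn about z gives the same grasp; the last joint's range is limited). The gripper opens to 87 mm and grips with 3 to 60 N. Pads are 19 mm wide; open, the fingers measure 117 mm over their backs; the gripper's body (75 mm by 190 mm) begins 51 mm behind the grasp point.
Start: joints at [1.336, 0.321, -0.07, 1.45, 0.023, 1.371, -0.057], TCP at [0.16, -0.63, 0.24] pointing down, gripper open.
Joint ranges: [-2.86, 2.86], [-0.3, 2.09], [-1.38, 1.24], [0.06, 2.45], [-1.56, 4.7], [0.09, 2.05], [-2.69, 2.69]. Speed limits (rad/s): [2.57, 2.57, 3.14, 3.14, 3.14, 3.14, 3.14].

### API

Orientations are given as a rotation vector (axis times angle).
In Python, from bench import ctrl, optics, close_job gives the robot as it stands.
- The arm moves only by the shell command python3 -m inch 'ROWS' [OPENING] [FORCE]. ROWS is JSON, a list of rows, each a list of 2 entries, a list of its own where there are three numbers: the shift along the tool's x, y, z in mm, then the turn, a rotation vector about the tool's x, y, z in degrees. In form: [[[x, y, z], [ax, ay, az]], ...]. A call has exactly 10 rows; each row shifts and turns the commanded pose from where the row before left it, along the tool's axes as they then stand; what a row does not reach is not made up. A row lasts 1/10 s, in which the tool goes at most 50 mm and 8.59 degrees, less where a joint would pass 70% of its speed; a pose out of reach is approached as far as the arm can. A call is refused whole if a number of a shift passes 50 or a number of a turn 8.59, either way. A call with a gripper value outside its range is refused whole. OPENING is the closure, from 0 (fully open) to 1 (shut), set as the call begins (- or left out, the last holds). The fingers move at their own pace and stop on an object; FORCE is the grip in N (left out, the last holds). Time passes only in rows, so rows that do not move let the fingers close, or fill a call up. It gives the time, the measured TCP pose, the force and the opening at its end, in the units of the state.
- ctrl.get_state(): the state, without advancing time (a new reading comes with each control period).
- optics.get_image(name): name is "scene" or "top" or "wrist"; returns a dict with "image" (400x640x3 uint8, red, green, blue), "fx", "fy", "cx", "cy" (pixels), "R" (3x3) and "t" (3): a world point X has camera coordinates R X + t; the wrist camera has in their place "hand_eye" (4x4, takes a point from camera to tool coordinates, whose origin is the TCP and whose axes are the flange's). Camera axes: x right, y down, z forward; pixel columns grow to the right and rows downward; lengths in m; the calibration is good to about 2 mm. A picture is of the moment at which its call begins: read the wrist's pose just before it. There is no depth.
- close_job(): hands the job in, once; it reports no verdict.
The state is a dict: "time": time; "joint_positions": joint angles; "qd": joint speeds; "joint_torque": joint torques, N m; "position": TCP position; "tool_rot": TCP orientation; "ft_force": force on the tool from outside, world axes, zero at the start; "torque": the same for the moment, N m; "grip_width": opening from 0.0 (shut) to 1.0 (fully open).
Only numpy, scipy, OpenCV 4.12 (cv2) and the standard library are available. Lean on these libraries where they do the work, as an engineer would, in place of code of your own. Each camera call takes 0.05 s, during which the arm holds its last target. There are 200 camera calls.

## Working session

There is one attempt and no reset: what is moved stays moved. The work goes in short steps, Python scripts to look and compute and a shell command to move; the robot and the scene stay as the last step left them, time stands still between calls to the robot, and variables do not carry over. Pictures are saved under pics/ and viewed, on a budget of 10 in all, crops included, one or two more only if the job needs it, and the job is handed in when it is done.

```bash
mkdir -p pics; ls; python3 - <<'E'
from bench import ctrl,optics
import cv2,numpy as np,pickle
s=ctrl.get_state();print(s, ctrl.tcp_to_tips)
for n in("scene","top"):
    d=optics.get_image(n);pickle.dump(d,open(f"pics/{n}.pkl","wb"))
    cv2.imwrite(f"pics/{n}0.png",d["image"][:,:,::-1])
    print(n,d["fx"],d["cx"],d["cy"],np.round(d["R"],3).tolist(),np.round(d["t"],3).tolist())
E
```

```text
pics
{'time': 0.0, 'joint_positions': array([ 1.33609712,  0.32181465, -0.07013956,  1.45167343,  0.02261497,
        1.37079328, -0.05692202]), 'qd': array([-0.00180463,  0.00061254, -0.00065985, -0.00131348, -0.00042299,
       -0.00050154,  0.00243224]), 'joint_torque': array([ 2.57635120e-04, -4.91281378e+01, -4.03906172e-01, -3.12524414e+01,
       -6.40070345e-02,  4.38169297e-02,  1.76321860e-04]), 'position': array([ 0.15990904, -0.62948583,  0.23846813]), 'tool_rot': array([-3.11544600e+00, -3.89672426e-01,  5.18852753e-04]), 'ft_force': array([0.01370614, 0.53200417, 0.4517029 ]), 'torque': array([-0.01790225,  0.03375968,  0.03897954]), 'grip_width': 1.0031497339464108} 0.017
scene 408.30506682530995 316.1168726537897 199.3468441100277 [[0.898, 0.44, -0.012], [0.291, -0.613, -0.735], [-0.331, 0.656, -0.678]] [-0.494, -0.109, 1.21]
top 484.96944239628755 315.2093098716462 192.31004943990675 [[-0.016, -1.0, -0.001], [-0.997, 0.016, -0.072], [0.072, -0.0, -0.997]] [-0.027, 0.554, 1.079]
```

View pics/top0.png

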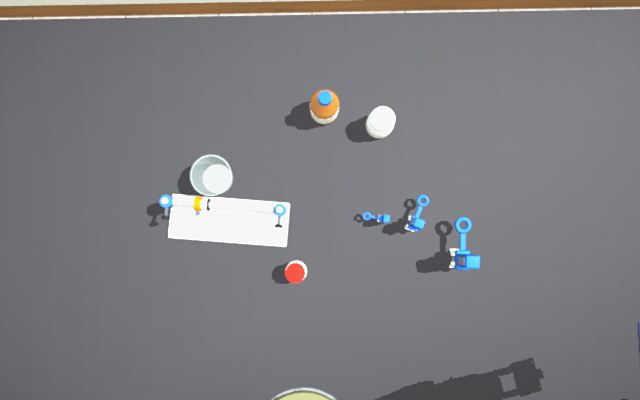

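View pics/scene0.png

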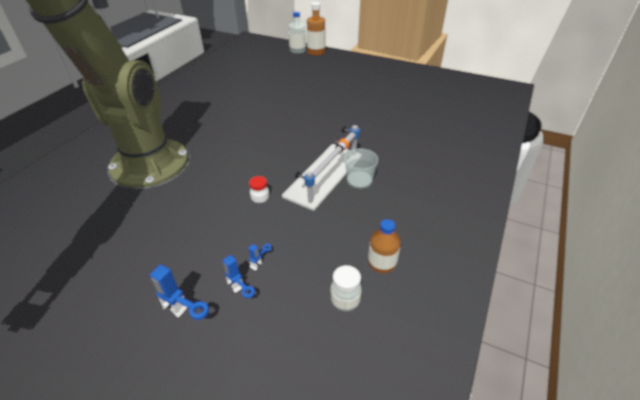

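Candidates in the top image are a small one at (380,218), a middle one at (417,223) and a large one at (465,260). I choose the middle one and will check it in a close crop, next to the stand.

```bash
cat > h.py <<'E'
import numpy as np,cv2,pickle
from scipy.spatial.transform import Rotation as Ro
def load(n): return pickle.load(open(f"pics/{n}.pkl","rb"))
def K(d): return np.array([[d["fx"],0,d["cx"]],[0,d["fy"],d["cy"]],[0,0,1]])
def ray(d,u,v,z,Rm=None,t=None):
    R=np.array(d["R"]) if Rm is None else Rm; t=np.array(d["t"]) if t is None else t
    c=-R.T@t; r=R.T@np.linalg.inv(K(d))@[u,v,1]; return c+r*(z-c[2])/r[2]
def proj(d,X,Rm=None,t=None):
    R=np.array(d["R"]) if Rm is None else Rm; t=np.array(d["t"]) if t is None else t
    p=K(d)@(R@np.array(X)+t); return p[:2]/p[2]
E
python3 - <<'E'
from h import *
d=load("top");im=d["image"][:,:,::-1]
a=cv2.resize(im[185:285,355:490],None,fx=5.5,fy=5.5,interpolation=cv2.INTER_CUBIC)
b=cv2.resize(im[150:250,155:300],None,fx=5.5,fy=5.5,interpolation=cv2.INTER_CUBIC)
cv2.imwrite("pics/c1.png",a[:, :743]);cv2.imwrite("pics/c2.png",b)
for n,u,v,z in[("midtop",418,224,.0885),("mideye",423,200,.0345),("postL",166,201,.108),("postR",280,210,.108),("bigtop",470,262,.12),("bigeye",463,225,.05),("smalleye",367,216,.025),("smalltop",384,219,.06),("beaker",211,175,.075)]:
    print(n,np.round(ray(d,u,v,z),4))
E
```

```text
midtop [ 0.4776 -0.2516  0.0885]
mideye [ 0.531  -0.2758  0.0345]
postL [0.5337 0.2753 0.108 ]
postR [0.5111 0.0383 0.108 ]
bigtop [ 0.3986 -0.3484  0.12  ]
bigeye [ 0.474  -0.3583  0.05  ]
smalleye [ 0.4976 -0.151   0.025 ]
smalltop [ 0.4897 -0.1841  0.06  ]
beaker [0.5903 0.1887 0.075 ]
```

View pics/c1.png

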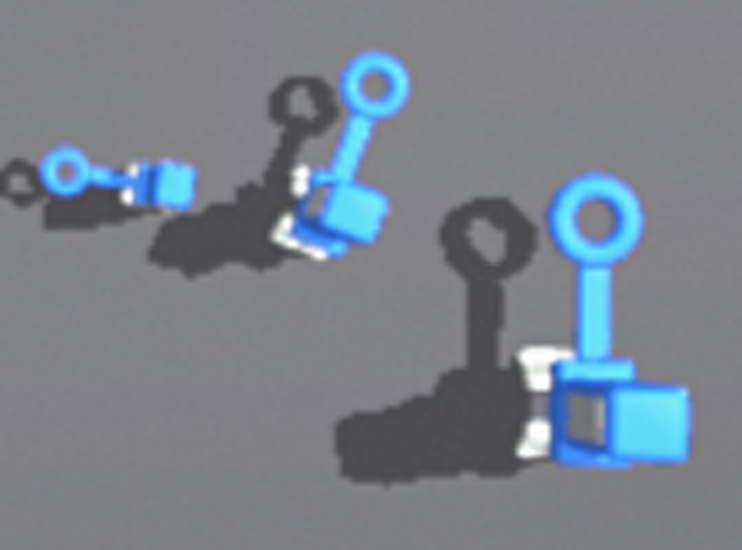

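View pics/c2.png

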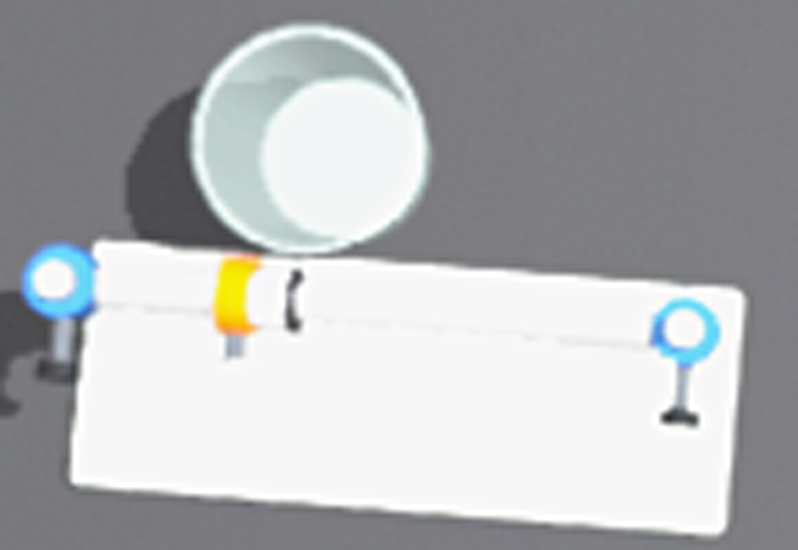

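The crop shows three blue clips; the middle-sized one has its stem top at full-image pixel (419.9, 223.4) and its ring at (423.2, 200.4). The eye distance works out at 55 mm, as described. The stand crop puts the posts at (164.6, 200.9) and (280.5, 210), 238 mm apart against a true 240 mm. I'll move above the middle clip.

```bash
python3 -m inch '[[[40,-28.4,0],[0,0,0]],[[40,-28.4,0],[0,0,0]],[[40,-28.4,0],[0,0,0]],[[40,-28.4,0],[0,0,0]],[[40,-28.4,0],[0,0,0]],[[40,-28.4,0],[0,0,0]],[[40,-28.4,0],[0,0,0]],[[40,-28.4,0],[0,0,0]],[[40,-28.4,0],[0,0,0]],[[40,-28.4,0],[0,0,0]]]' 0.2 45
python3 -m inch '[[[0,0,0],[0,0,-6]],[[0,0,0],[0,0,-6]],[[0,0,0],[0,0,-6]],[[0,0,0],[0,0,-6]],[[0,0,0],[0,0,-6]],[[0,0,0],[0,0,-6]],[[0,0,0],[0,0,-6]],[[0,0,0],[0,0,-6]],[[0,0,0],[0,0,-6]],[[0,0,0],[0,0,0]]]'
cat >> h.py <<'E'
def pose():
    from bench import ctrl
    s=ctrl.get_state(); return np.array(s["position"]),Ro.from_rotvec(s["tool_rot"]),s
def snap(fn):
    from bench import optics
    p,r,s=pose(); d=optics.get_image("wrist")
    T=np.eye(4);T[:3,:3]=r.as_matrix();T[:3,3]=p
    W=np.linalg.inv(T@np.array(d["hand_eye"])); d["R"]=W[:3,:3];d["t"]=W[:3,3]
    pickle.dump(d,open(f"pics/{fn}.pkl","wb")); cv2.imwrite(f"pics/{fn}.png",d["image"][:,:,::-1])
    M=r.as_matrix();print("pos",p.round(4),"yaw tool y",np.degrees(np.arctan2(M[1,1],M[0,1])).round(2),"z",M[:,2].round(4),"F",np.round(s["ft_force"],2),"t",s["time"],"fx",d["fx"])
E
python3 -c "
from h import *;snap('w1')"
```

```text
time: 1.1
position: [0.4785, -0.2545, 0.2394]
tool_rot: [3.117, 0.389, -0.001]
ft_force: [0.8, -0.6, -0.5]
grip_width: 0.803
time: 2.1
position: [0.4775, -0.2562, 0.2391]
tool_rot: [-2.6, -1.762, 0.001]
ft_force: [0.4, -1.0, 0.3]
grip_width: 0.803
pos [ 0.4775 -0.2562  0.2391] yaw tool y -21.73 z [-8.e-04  4.e-04 -1.e+00] F [ 0.39 -1.01  0.26] t 2.1 fx 329.8559575864701
```

View pics/w1.png

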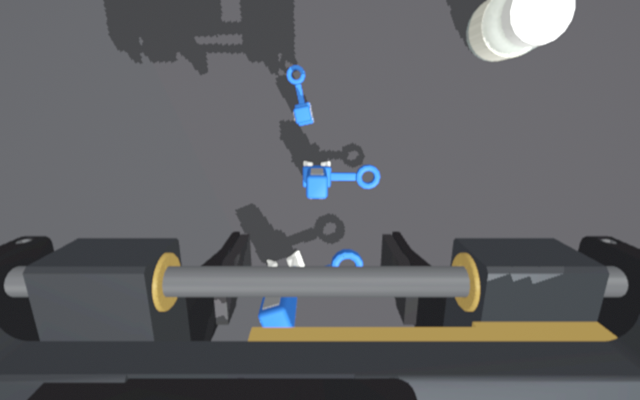

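The wrist view shows the jar at top right and three clips: stems near (303,113), (318,188) and (280,300). I'll check which is which by projection.

```bash
python3 - <<'E'
from h import *
d=load("w1")
for n,X in [("mid",[.4785,-.2555,.0885]),("mideye",[.530,-.276,.0345]),("small",[.49,-.184,.06]),("big",[.398,-.3535,.121]),("tcp0",[.4775,-.2562,.07])]: print(n,proj(d,X).round(1))
c=cv2.resize(d["image"][140:320,230:410,::-1],None,fx=3.3,fy=3.3,interpolation=cv2.INTER_CUBIC);cv2.imwrite("pics/w1c.png",c)
print("cam",(-d["R"].T@d["t"]).round(3))
E
```

```text
mid [314.9 189. ]
mideye [366.3 177.2]
small [298.3 109.6]
big [273.4 324.1]
tcp0 [314.3 185.6]
cam [ 0.506 -0.189  0.385]
```

View pics/w1c.png

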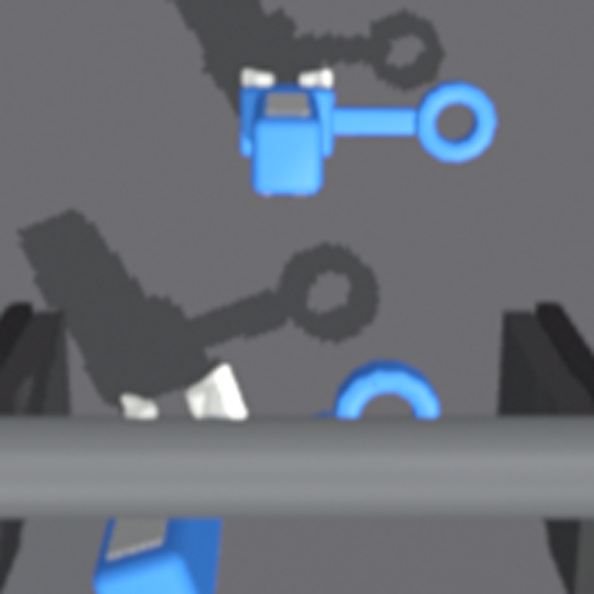

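```bash
python3 - <<'E'
from h import *
d=load("w1");M=None
s=ray(d,317.0,187.0,.0885);e=ray(d,368.2,177.0,.0345);b=ray(d,230+288/3.3-.3,140+(118+8)/3.3,.0885)
print(s,e,np.hypot(*(e-s)[:2]),np.degrees(np.arctan2(*(e-s)[1::-1])))
p,r,_=pose()
print("tool shift to stem",r.inv().apply(np.r_[s[:2],.068]-p)*1000)
# grey front edges check
for du in(253,323):
  print(r.inv().apply(ray(d,230+du/3.3-.3,140+156/3.3-.3,.0885)-p)*1000)
for dv in(118,194):
  print(r.inv().apply(ray(d,317,140+dv/3.3-.3,.0885)-p)*1000)
E
```

```text
[ 0.48101272 -0.25442349  0.0885    ] [ 0.53199633 -0.27653261  0.0345    ] 0.05557105427674399 -23.444029516630202
tool shift to stem [  2.89521969   2.7181588  171.14759539]
[  2.89965918  -7.10272343 150.65502498]
[  2.94691513  12.45724162 150.64022205]
[ 13.72174551   2.66568178 150.64884774]
[ -8.08426887   2.74013401 150.64633692]
```

Size and distance agree (19.6 × 21.8 mm, eye at 55.6 mm). I'll descend, then close with 45 N.

```bash
python3 -m inch '[[[1.5,1.4,20],[0,0,1]],[[1.4,1.3,25],[0,0,0]],[[0,0,25],[0,0,0]],[[0,0,25],[0,0,0]],[[0,0,20],[0,0,0]],[[0,0,20],[0,0,0]],[[0,0,16],[0,0,0]],[[0,0,12],[0,0,0]],[[0,0,10],[0,0,0]],[[0,0,0],[0,0,0]]]' 0.2 45
python3 -c "
from h import *;snap('w2')"
python3 -m inch '[[[0,0,0],[0,0,0]],[[0,0,0],[0,0,0]],[[0,0,0],[0,0,0]],[[0,0,0],[0,0,0]],[[0,0,0],[0,0,0]],[[0,0,0],[0,0,0]],[[0,0,0],[0,0,0]],[[0,0,0],[0,0,0]],[[0,0,0],[0,0,0]],[[0,0,0],[0,0,0]]]' 1 45
```

```text
time: 3.15
position: [0.4806, -0.2542, 0.0653]
tool_rot: [-2.615, -1.738, 0.002]
ft_force: [-0.0, 0.0, -0.1]
grip_width: 0.8
pos [ 0.4806 -0.2542  0.0653] yaw tool y -22.78 z [-0.002   0.0012 -1.    ] F [-0.01  0.01 -0.09] t 3.15 fx 329.8559575864701
time: 4.2
position: [0.4813, -0.2546, 0.0665]
tool_rot: [-2.616, -1.74, 0.0]
ft_force: [0.9, 0.2, 0.2]
grip_width: 0.226
```

Gripped: 19.7 mm between the pads. Next I lift, turn to the bar's yaw and go to a hover over the bar.

```bash
python3 -m inch '[[[0,0,-5],[0,0,0]],[[0,0,-10],[0,0,-1]],[[0,0,-16],[0,0,-2.2]],[[0,0,-18],[0,0,-2.4]],[[0,0,-18],[0,0,-2.4]],[[0,0,-18],[0,0,-2.4]],[[0,0,-18],[0,0,-2.4]],[[0,0,-18],[0,0,-2.4]],[[0,0,-14],[0,0,-1.5]],[[0,0,-10],[0,0,-0.6]]]'
python3 -m inch '[[[10,0,0],[0,0,0]],[[25,0,0],[0,0,0]],[[40,0,0],[0,0,0]],[[45,0,0],[0,0,0]],[[50,0,0],[0,0,0]],[[50,0,0],[0,0,0]],[[45,0,0],[0,0,0]],[[40,0,0],[0,0,0]],[[28,0,0],[0,0,0]],[[10,1.7,0],[0,0,0]]]'
python3 -m inch '[[[0,0,0],[0,0,0]],[[0,0,0],[0,0,0]],[[0,0,0],[0,0,0]],[[0,0,0],[0,0,0]],[[0,0,0],[0,0,0]],[[0,0,0],[0,0,0]],[[0,0,0],[0,0,0]],[[0,0,0],[0,0,0]],[[0,0,0],[0,0,0]],[[0,0,0],[0,0,0]]]'
python3 -c "
from h import *;snap('w3')"
```

```text
time: 5.2
position: [0.4819, -0.2547, 0.2135]
tool_rot: [2.321, 2.113, 0.001]
ft_force: [-0.0, -0.7, -1.3]
grip_width: 0.23
time: 6.2
position: [0.5143, 0.0915, 0.2111]
tool_rot: [-2.317, -2.12, -0.0]
ft_force: [0.8, -0.0, -1.1]
grip_width: 0.227
time: 7.2
position: [0.5156, 0.0867, 0.2115]
tool_rot: [2.324, 2.114, -0.0]
ft_force: [-0.6, -0.8, -0.3]
grip_width: 0.226
pos [0.5156 0.0867 0.2115] yaw tool y -5.44 z [-1.e-04 -1.e-04 -1.e+00] F [-0.64 -0.79 -0.32] t 7.2 fx 329.8559575864701
```

View pics/w3.png

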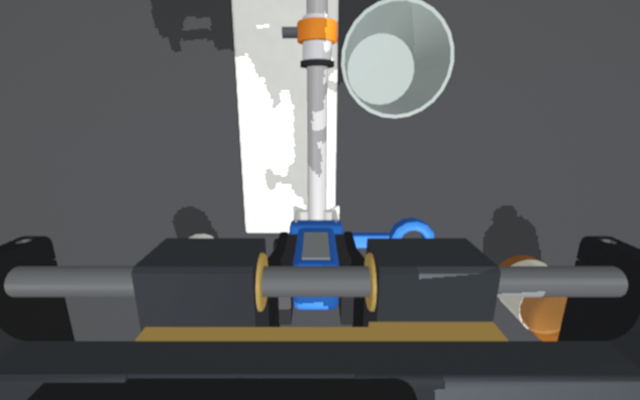

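The bar runs up the image near column 317, with the collar at (318,31) and the black tip at (317,63). The held clip is upright below, eye to the right on the beaker's side. Now I fit the bar's edges.

```bash
python3 - <<'E'
from h import *
d=load("w3");p,r,_=pose()
g=cv2.cvtColor(d["image"],cv2.COLOR_RGB2GRAY).astype(int)
for v in(90,110,130,150,170,190): print(v,g[v,300:342].tolist())
b=d["image"].astype(int); blk=b.sum(2)
print([ (v,blk[v,317]) for v in range(55,75)])
print([(v,b[v,308].tolist()) for v in range(12,52,2)])
E
```

```text
90 [211, 211, 210, 210, 211, 209, 192, 158, 145, 149, 152, 157, 164, 170, 173, 175, 178, 180, 178, 177, 176, 177, 174, 170, 167, 160, 174, 229, 255, 255, 255, 255, 254, 229, 210, 202, 178, 127, 91, 87, 87, 87]
110 [211, 211, 211, 211, 212, 213, 206, 169, 145, 149, 152, 158, 171, 177, 176, 175, 177, 179, 186, 187, 194, 210, 217, 223, 223, 214, 215, 251, 255, 255, 255, 255, 255, 255, 255, 255, 213, 132, 89, 87, 88, 88]
130 [211, 212, 212, 212, 212, 213, 206, 169, 144, 148, 152, 157, 174, 197, 207, 209, 211, 211, 211, 207, 192, 182, 178, 171, 165, 159, 204, 255, 255, 255, 255, 255, 255, 255, 255, 255, 198, 114, 87, 87, 87, 87]
150 [211, 212, 212, 211, 212, 212, 206, 176, 149, 148, 151, 156, 164, 173, 176, 178, 177, 176, 175, 174, 190, 223, 231, 228, 222, 211, 225, 255, 255, 255, 255, 255, 255, 255, 255, 248, 185, 106, 85, 87, 89, 87]
170 [210, 210, 209, 210, 209, 211, 207, 185, 172, 184, 196, 198, 185, 183, 185, 180, 177, 175, 175, 174, 174, 190, 220, 227, 221, 211, 231, 255, 255, 255, 255, 255, 255, 255, 255, 213, 135, 90, 87, 88, 88, 88]
190 [210, 209, 209, 209, 208, 209, 203, 181, 16
[... 334 characters left out ...]
3, np.int64(145)), (64, np.int64(185)), (65, np.int64(344)), (66, np.int64(488)), (67, np.int64(540)), (68, np.int64(546)), (69, np.int64(545)), (70, np.int64(544)), (71, np.int64(544)), (72, np.int64(545)), (73, np.int64(545)), (74, np.int64(544))]
[(12, [149, 148, 149]), (14, [175, 175, 178]), (16, [183, 181, 183]), (18, [200, 140, 101]), (20, [206, 122, 41]), (22, [206, 124, 42]), (24, [206, 124, 42]), (26, [207, 124, 42]), (28, [207, 124, 42]), (30, [208, 126, 44]), (32, [209, 126, 43]), (34, [210, 127, 45]), (36, [210, 128, 45]), (38, [195, 114, 40]), (40, [169, 148, 142]), (42, [187, 187, 191]), (44, [187, 188, 192]), (46, [188, 188, 192]), (48, [188, 189, 193]), (50, [188, 189, 193])]
```

```bash
python3 - <<'E'
from h import *
d=load("w3");p,r,_=pose()
T=lambda X: (r.inv().apply(np.array(X)-p)*1000).round(2)
for zb in(.085,.09,.095):
  for v in (90,190):
    L=ray(d,306.95,v,zb);R=ray(d,326.25,v,zb)
    print(zb,v,"ctr tool",T((L+R)/2),"width",np.linalg.norm(R-L).round(4))
  c=ray(d,316.6,29,zb+.015); tip=ray(d,317,64.9,zb+.013)
  print("collar",T(c)," tip face",T(tip), "diff",np.linalg.norm(c-tip))
print("tcp",proj(d,p),"stemtop",proj(d,p-[0,0,-.022]))
# triangulate: bar point at tip, top cam
t=load("top")
for z in(.085,.09,.095): print(z, [ray(t,u,v,.108).round(4).tolist() for u,v in((164.3,200.6),(280.2,209.7))], ray(t,208.4,204.2,z+.013).round(4), ray(d,317,64.5,z+.013).round(4))
E
```

```text
0.085 90 ctr tool [ 86.25   2.11 126.5 ] width 0.0151
0.085 190 ctr tool [  5.57   2.17 126.51] width 0.0164
collar [126.48   2.04 111.5 ]  tip face [103.05   2.35 113.5 ] diff 0.02351371952355865
0.09 90 ctr tool [ 86.    2.1 121.5] width 0.0148
0.09 190 ctr tool [  6.8    2.15 121.51] width 0.0161
collar [125.43   2.02 106.5 ]  tip face [102.46   2.33 108.5 ] diff 0.02305530870684756
0.095 90 ctr tool [ 85.75   2.08 116.5 ] width 0.0146
0.095 190 ctr tool [  8.03   2.13 116.51] width 0.0158
collar [124.38   2.01 101.5 ]  tip face [101.88   2.31 103.5 ] diff 0.022596967018831945
tcp [312.91694537 263.62593   ] stemtop [312.51275084 287.41433172]
0.085 [[0.5346, 0.2789, 0.108], [0.5118, 0.0379, 0.108]] [0.5261 0.1893 0.098 ] [0.5277 0.1894 0.098 ]
0.09 [[0.5346, 0.2789, 0.108], [0.5118, 0.0379, 0.108]] [0.5259 0.1882 0.103 ] [0.5277 0.1888 0.103 ]
0.095 [[0.5346, 0.2789, 0.108], [0.5118, 0.0379, 0.108]] [0.5256 0.1871 0.108 ] [0.5276 0.1882 0.108 ]
```

```bash
python3 - <<'E'
from h import *
d=load("w3");p,r,_=pose()
im=d["image"].astype(int)
for v in list(range(224,264,6))+[298,301,304]:
  m=[u for u in range(270,360) if im[v,u,2]-im[v,u,0]>60]
  gaps=[u for u in range(min(m),max(m)) if u not in m]
  print(v,min(m),max(m),"window",gaps[:1],gaps[-1:])
# white jaw tips around v=205..220
for v in(208,212,216): print(v,im[v,285:350].sum(1).tolist())
for h,n in((.022,'top'),(-.026,'stem bottom'),(-.032,'saddle')): print(n,proj(d,p+r.apply([.011,0,-h])).round(1),proj(d,p+r.apply([.011,.010,-h])).round(1))
E
python3 -c "
import cv2;i=cv2.imread('pics/w3.png')[190:320,250:450];cv2.imwrite('pics/w3c.png',cv2.resize(i,None,fx=4,fy=4,interpolation=cv2.INTER_CUBIC))"
```

```text
224 292 341 window [] []
230 290 342 window [] []
236 297 359 window [304] [351]
242 297 359 window [303] [353]
248 295 359 window [303] [355]
254 295 337 window [302] [329]
260 294 338 window [] []
298 293 338 window [] []
301 293 338 window [] []
304 293 337 window [] []
208 [765, 765, 765, 765, 765, 765, 765, 760, 653, 587, 575, 569, 567, 573, 585, 612, 668, 728, 765, 765, 765, 694, 580, 515, 539, 581, 611, 642, 672, 691, 705, 719, 729, 730, 724, 712, 701, 691, 680, 652, 631, 697, 765, 765, 751, 699, 655, 634, 633, 653, 727, 765, 765, 765, 622, 349, 258, 266, 265, 267, 267, 264, 267, 264, 267]
212 [765, 765, 765, 765, 765, 765, 765, 765, 705, 593, 523, 504, 515, 531, 564, 602, 621, 620, 627, 631, 629, 627, 599, 541, 542, 582, 611, 641, 672, 690, 705, 721, 731, 730, 724, 712, 700, 682, 631, 587, 583, 598, 613, 612, 614, 623, 597, 544, 514, 513, 540, 645, 764, 765, 615, 345, 261, 263, 266, 268, 267, 267, 268, 268, 266]
216 [765, 765, 765, 765, 765, 765, 765, 765, 699, 558, 507, 512, 525, 543, 567, 614, 663, 681, 684, 682, 675, 659, 622, 553, 545, 580, 611, 641, 671, 690, 705, 722, 732, 733, 726, 713, 700, 682, 633, 598, 610, 639, 664, 678, 684, 675, 618, 534, 503, 508, 517, 558, 654, 684, 531, 316, 263, 264, 267, 266, 267, 267, 267, 268, 269]
top [312.4 263.5] [336.8 263.5]
stem bottom [313.2 224. ] [331.4 224. ]
saddle [313.3 220.5] [330.9 220.4]
```

View pics/w3c.png

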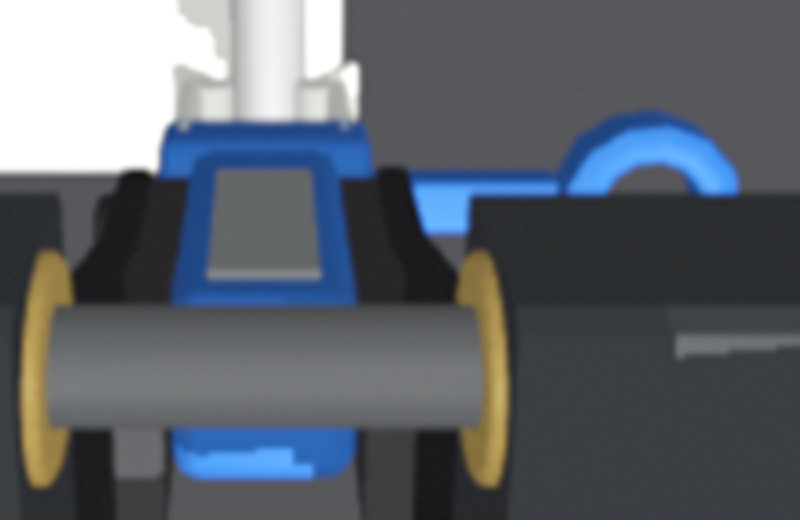

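The clip's own centre column (about 315.8) exposes a bias of about 2 mm in the wrist camera. Measured relative to the clip, the bar is within 0.5 mm of the tool centre and parallel to it, and the top camera agrees. The gap from clip to tip is about 91 mm, so I go 50 mm along and descend to just above the bar.

```bash
python3 -m inch '[[[5,0.2,0],[0,0,0]],[[10,0,0],[0,0,0]],[[12,0,0],[0,0,0]],[[10,0,0],[0,0,0]],[[8,0,0],[0,0,0]],[[5,0,8],[0,0,0]],[[0,0,12],[0,0,0]],[[0,0,12],[0,0,0]],[[0,0,8],[0,0,0]],[[0,0,3],[0,0,0]]]'
python3 -m inch '[[[0,0,0],[0,0,0]],[[0,0,0],[0,0,0]],[[0,0,0],[0,0,0]],[[0,0,0],[0,0,0]],[[0,0,0],[0,0,0]],[[0,0,1],[0,0,0]],[[0,0,1],[0,0,0]],[[0,0,1],[0,0,0]],[[0,0,1],[0,0,0]],[[0,0,0],[0,0,0]]]'
python3 -m inch '[[[0,0,1],[0,0,0]],[[0,0,1],[0,0,0]],[[0,0,1],[0,0,0]],[[0,0,1],[0,0,0]],[[0,0,1],[0,0,0]],[[0,0,1],[0,0,0]],[[0,0,1],[0,0,0]],[[0,0,1],[0,0,0]],[[0,0,0],[0,0,0]],[[0,0,0],[0,0,0]]]'
```

```text
time: 8.25
position: [0.5197, 0.1356, 0.1668]
tool_rot: [-2.324, -2.112, 0.004]
ft_force: [-0.2, -0.7, -0.0]
grip_width: 0.228
time: 9.25
position: [0.5204, 0.1364, 0.1643]
tool_rot: [-2.324, -2.113, 0.001]
ft_force: [0.8, -0.0, -1.0]
grip_width: 0.225
time: 10.25
position: [0.5206, 0.1365, 0.1565]
tool_rot: [2.324, 2.113, -0.0]
ft_force: [0.0, -0.6, -1.2]
grip_width: 0.223
```

```bash
python3 -m inch '[[[0,0,1],[0,0,0]],[[0,0,1],[0,0,0]],[[0,0,1],[0,0,0]],[[0,0,1],[0,0,0]],[[0,0,1],[0,0,0]],[[0,0,0],[0,0,0]],[[0,0,0],[0,0,0]],[[0,0,0],[0,0,0]],[[0,0,0],[0,0,0]],[[0,0,0],[0,0,0]]]'
python3 -m inch '[[[0,0,0.5],[0,0,0]],[[0,0,0.5],[0,0,0]],[[0,0,0.5],[0,0,0]],[[0,0,0.5],[0,0,0]],[[0,0,0.5],[0,0,0]],[[0,0,0.5],[0,0,0]],[[0,0,0],[0,0,0]],[[0,0,0],[0,0,0]],[[0,0,0],[0,0,0]],[[0,0,0],[0,0,0]]]'
python3 -m inch '[[[0,0,0.5],[0,0,0]],[[0,0,0.5],[0,0,0]],[[0,0,0.5],[0,0,0]],[[0,0,0.5],[0,0,0]],[[0,0,0.5],[0,0,0]],[[0,0,0.5],[0,0,0]],[[0,0,0],[0,0,0]],[[0,0,0],[0,0,0]],[[0,0,0],[0,0,0]],[[0,0,0],[0,0,0]]]'
```

```text
time: 11.25
position: [0.5206, 0.1365, 0.1516]
tool_rot: [2.324, 2.113, -0.0]
ft_force: [-0.0, -0.4, -1.1]
grip_width: 0.224
time: 12.25
position: [0.5211, 0.1364, 0.1488]
tool_rot: [2.324, 2.113, 0.001]
ft_force: [1.7, -0.1, 0.3]
grip_width: 0.226
time: 13.25
position: [0.5212, 0.137, 0.1469]
tool_rot: [2.324, 2.113, 0.002]
ft_force: [0.5, 0.2, 7.8]
grip_width: 0.229
```

```bash
python3 -m inch '[[[0,0,0.5],[0,0,0]],[[0,0,0.5],[0,0,0]],[[0,0,0.5],[0,0,0]],[[0,0,0.5],[0,0,0]],[[0,0,0],[0,0,0]],[[0,0,0],[0,0,0]],[[0,0,0],[0,0,0]],[[0,0,0],[0,0,0]],[[0,0,0],[0,0,0]],[[0,0,0],[0,0,0]]]'
python3 -m inch '[[[0,0,0.5],[0,0,0]],[[0,0,0.5],[0,0,0]],[[0,0,0.5],[0,0,0]],[[0,0,0.5],[0,0,0]],[[0,0,0],[0,0,0]],[[0,0,0],[0,0,0]],[[0,0,0],[0,0,0]],[[0,0,0],[0,0,0]],[[0,0,0],[0,0,0]],[[0,0,0],[0,0,0]]]'
```

```text
time: 14.25
position: [0.5211, 0.137, 0.1447]
tool_rot: [2.324, 2.113, 0.002]
ft_force: [-0.4, 0.9, 6.4]
grip_width: 0.227
time: 15.25
position: [0.5206, 0.1367, 0.1415]
tool_rot: [-2.324, -2.113, -0.001]
ft_force: [2.5, 1.1, 2.0]
grip_width: 0.226
```

```bash
python3 -m inch '[[[0,0,0.5],[0,0,0]],[[0,0,0.5],[0,0,0]],[[0,0,0.5],[0,0,0]],[[0,0,0],[0,0,0]],[[0,0,0],[0,0,0]],[[0,0,0],[0,0,0]],[[0,0,0],[0,0,0]],[[0,0,0],[0,0,0]],[[0,0,0],[0,0,0]],[[0,0,0],[0,0,0]]]'
python3 -m inch '[[[0,0,0.5],[0,0,0]],[[0,0,0.5],[0,0,0]],[[0,0,0],[0,0,0]],[[0,0,0],[0,0,0]],[[0,0,0],[0,0,0]],[[0,0,0],[0,0,0]],[[0,0,0],[0,0,0]],[[0,0,0],[0,0,0]],[[0,0,0],[0,0,0]],[[0,0,0],[0,0,0]]]'
```

```text
time: 16.25
position: [0.5203, 0.1361, 0.1397]
tool_rot: [-2.325, -2.113, 0.001]
ft_force: [3.7, -0.2, -3.9]
grip_width: 0.228
time: 17.25
position: [0.5205, 0.1364, 0.139]
tool_rot: [2.324, 2.113, -0.0]
ft_force: [2.7, -1.0, -1.0]
grip_width: 0.224
```

```bash
python3 -m inch '[[[0,0,0.5],[0,0,0]],[[0,0,0.5],[0,0,0]],[[0,0,0],[0,0,0]],[[0,0,0],[0,0,0]],[[0,0,0],[0,0,0]],[[0,0,0],[0,0,0]],[[0,0,0],[0,0,0]],[[0,0,0],[0,0,0]],[[0,0,0],[0,0,0]],[[0,0,0],[0,0,0]]]'
```

```text
time: 18.25
position: [0.5204, 0.1366, 0.1379]
tool_rot: [-2.324, -2.113, -0.0]
ft_force: [3.9, 0.2, -5.7]
grip_width: 0.232
```

```bash
python3 -m inch '[[[0,0.2,0.5],[0,0,0]],[[0,0.2,0.5],[0,0,0]],[[0,0,0],[0,0,0]],[[0,0,0],[0,0,0]],[[0,0,0],[0,0,0]],[[0,0,0],[0,0,0]],[[0,0,0],[0,0,0]],[[0,0,0],[0,0,0]],[[0,0,0],[0,0,0]],[[0,0,0],[0,0,0]]]'
```

```text
time: 19.25
position: [0.5208, 0.1364, 0.1369]
tool_rot: [-2.324, -2.113, 0.0]
ft_force: [1.6, 0.6, -2.8]
grip_width: 0.225
```

```bash
python3 -m inch '[[[0,0.1,0.5],[0,0,0]],[[0,0.1,0.5],[0,0,0]],[[0,0,0.5],[0,0,0]],[[0,0,0],[0,0,0]],[[0,0,0],[0,0,0]],[[0,0,0],[0,0,0]],[[0,0,0],[0,0,0]],[[0,0,0],[0,0,0]],[[0,0,0],[0,0,0]],[[0,0,0],[0,0,0]]]'
```

```text
time: 20.25
position: [0.521, 0.1362, 0.1352]
tool_rot: [-2.324, -2.113, 0.001]
ft_force: [2.3, -0.4, -8.0]
grip_width: 0.224
```

```bash
python3 -m inch '[[[0,0.1,0.5],[0,0,0]],[[0,0.1,0.5],[0,0,0]],[[0,0,0],[0,0,0]],[[0,0,0],[0,0,0]],[[0,0,0],[0,0,0]],[[0,0,0],[0,0,0]],[[0,0,0],[0,0,0]],[[0,0,0],[0,0,0]],[[0,0,0],[0,0,0]],[[0,0,0],[0,0,0]]]'
```

```text
time: 21.25
position: [0.5213, 0.1364, 0.1345]
tool_rot: [2.324, 2.114, -0.0]
ft_force: [-0.9, -0.6, -3.3]
grip_width: 0.227
```

```bash
python3 -m inch '[[[0,0,0.5],[0,0,0]],[[0,0,0.5],[0,0,0]],[[0,0,0],[0,0,0]],[[0,0,0],[0,0,0]],[[0,0,0],[0,0,0]],[[0,0,0],[0,0,0]],[[0,0,0],[0,0,0]],[[0,0,0],[0,0,0]],[[0,0,0],[0,0,0]],[[0,0,0],[0,0,0]]]'
```

```text
time: 22.25
position: [0.5213, 0.1365, 0.1335]
tool_rot: [-2.324, -2.113, -0.0]
ft_force: [-0.1, 1.1, -4.9]
grip_width: 0.225
```

```bash
python3 -m inch '[[[0,0,0.5],[0,0,0]],[[0,0,0.5],[0,0,0]],[[0,0,0.5],[0,0,0]],[[0,0,0],[0,0,0]],[[0,0,0],[0,0,0]],[[0,0,0],[0,0,0]],[[0,0,0],[0,0,0]],[[0,0,0],[0,0,0]],[[0,0,0],[0,0,0]],[[0,0,0],[0,0,0]]]'
python3 -c "
from h import *;snap('w4')
import cv2;i=cv2.imread('pics/w4.png')[0:330,200:450];cv2.imwrite('pics/w4c.png',cv2.resize(i,None,fx=1.8,fy=1.8,interpolation=cv2.INTER_CUBIC))
from bench import optics
d=optics.get_image('scene');cv2.imwrite('pics/s4.png',cv2.resize(d['image'][110:220,270:400,::-1],None,fx=5,fy=5,interpolation=cv2.INTER_CUBIC))"
```

```text
time: 23.25
position: [0.5215, 0.1365, 0.1331]
tool_rot: [2.324, 2.113, -0.0]
ft_force: [-3.7, -0.6, 4.2]
grip_width: 0.223
pos [0.5215 0.1365 0.1331] yaw tool y -5.45 z [ 3.e-04 -6.e-04 -1.e+00] F [-3.66 -0.58  4.2 ] t 23.25 fx 329.8559575864701
```

View pics/w4c.png

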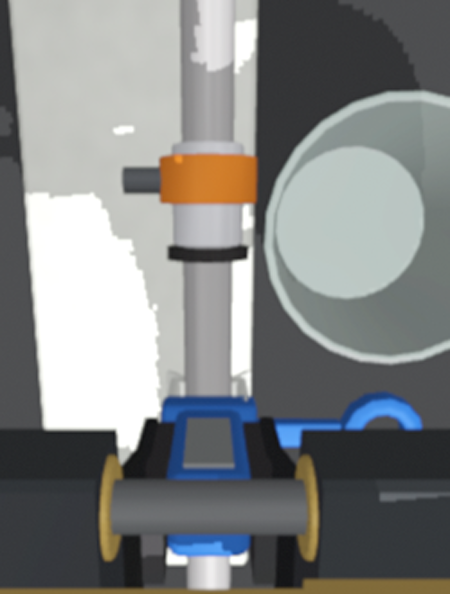

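The bar now runs through the clip with the jaws round it. Force has gone from pulling down to +4 N and z has stopped at 0.133 (bar at about 0.087), so the saddle has met the bar. I'll press a little more to confirm, then relax.

```bash
python3 -m inch '[[[0,-0.2,0.3],[0,0,0]],[[0,-0.1,0.3],[0,0,0]],[[0,0,0],[0,0,0]],[[0,0,0],[0,0,0]],[[0,0,0],[0,0,0]],[[0,0,0],[0,0,0]],[[0,0,0],[0,0,0]],[[0,0,0],[0,0,0]],[[0,0,0],[0,0,0]],[[0,0,0],[0,0,0]]]'
python3 -m inch '[[[1,0,-0.3],[0,0,0]],[[2,0,-0.3],[0,0,0]],[[3,0,0],[0,0,0]],[[3,0,0],[0,0,0]],[[3,0,0],[0,0,0]],[[3,0,0],[0,0,0]],[[3,0,0],[0,0,0]],[[3,0,0],[0,0,0]],[[2,0,0],[0,0,0]],[[1,0,0],[0,0,0]]]'
```

```text
time: 24.35
position: [0.5214, 0.1365, 0.1331]
tool_rot: [2.324, 2.112, 0.0]
ft_force: [-3.8, -0.5, 7.4]
grip_width: 0.225
time: 25.35
position: [0.5239, 0.1598, 0.1331]
tool_rot: [2.323, 2.112, -0.001]
ft_force: [-2.6, -1.9, 6.2]
grip_width: 0.225
```

Seated: z did not change at 7.4 N. I keep sliding, slower now.

```bash
python3 -m inch '[[[1,-0.1,-0.2],[0,0,0]],[[1,-0.1,-0.1],[0,0,0]],[[1,0,0],[0,0,0]],[[1,0,0],[0,0,0]],[[1,0,0],[0,0,0]],[[1,0,0],[0,0,0]],[[1,0,0],[0,0,0]],[[1,0,0],[0,0,0]],[[1,0,0],[0,0,0]],[[0.5,0,0],[0,0,0]]]'
python3 -m inch '[[[0.5,0,0],[0,0,0]],[[0.5,0,0],[0,0,0]],[[0.5,0,0],[0,0,0]],[[0.5,0,0],[0,0,0]],[[0.5,0,0],[0,0,0]],[[0.5,0,0],[0,0,0]],[[0,0,0],[0,0,0]],[[0,0,0],[0,0,0]],[[0,0,0],[0,0,0]],[[0,0,0],[0,0,0]]]'
python3 -m inch '[[[0.5,0,0],[0,0,0]],[[0.5,0,0],[0,0,0]],[[0.5,0,0],[0,0,0]],[[0.5,0,0],[0,0,0]],[[0,0,0],[0,0,0]],[[0,0,0],[0,0,0]],[[0,0,0],[0,0,0]],[[0,0,0],[0,0,0]],[[0,0,0],[0,0,0]],[[0,0,0],[0,0,0]]]'
```

```text
time: 26.35
position: [0.5246, 0.1693, 0.1331]
tool_rot: [2.324, 2.112, -0.0]
ft_force: [-3.0, -1.7, 5.0]
grip_width: 0.231
time: 27.35
position: [0.5248, 0.1723, 0.1331]
tool_rot: [2.324, 2.112, 0.0]
ft_force: [-2.8, -3.2, 4.9]
grip_width: 0.227
time: 28.35
position: [0.525, 0.1743, 0.1331]
tool_rot: [2.324, 2.112, 0.0]
ft_force: [-2.9, -2.4, 5.1]
grip_width: 0.226
```

```bash
python3 -m inch '[[[0.5,0,0],[0,0,0]],[[0.5,0,0],[0,0,0]],[[0.5,0,0],[0,0,0]],[[0.5,0,0],[0,0,0]],[[0,0,0],[0,0,0]],[[0,0,0],[0,0,0]],[[0,0,0],[0,0,0]],[[0,0,0],[0,0,0]],[[0,0,0],[0,0,0]],[[0,0,0],[0,0,0]]]'
python3 -m inch '[[[0.5,0,0],[0,0,0]],[[0.5,0,0],[0,0,0]],[[0.5,0,0],[0,0,0]],[[0,0,0],[0,0,0]],[[0,0,0],[0,0,0]],[[0,0,0],[0,0,0]],[[0,0,0],[0,0,0]],[[0,0,0],[0,0,0]],[[0,0,0],[0,0,0]],[[0,0,0],[0,0,0]]]'
```

```text
time: 29.35
position: [0.5253, 0.1763, 0.1331]
tool_rot: [2.324, 2.112, 0.0]
ft_force: [-1.3, -1.8, 6.3]
grip_width: 0.231
time: 30.35
position: [0.5254, 0.1778, 0.1331]
tool_rot: [2.324, 2.112, 0.0]
ft_force: [-2.5, -2.1, 7.1]
grip_width: 0.232
```

```bash
python3 -m inch '[[[0.5,0,0],[0,0,0]],[[0.5,0,0],[0,0,0]],[[0.5,0,0],[0,0,0]],[[0.5,0,0],[0,0,0]],[[0,0,0],[0,0,0]],[[0,0,0],[0,0,0]],[[0,0,0],[0,0,0]],[[0,0,0],[0,0,0]],[[0,0,0],[0,0,0]],[[0,0,0],[0,0,0]]]'
python3 -m inch '[[[0.5,0,0],[0,0,0]],[[0.5,0,0],[0,0,0]],[[0.5,0,0],[0,0,0]],[[0,0,0],[0,0,0]],[[0,0,0],[0,0,0]],[[0,0,0],[0,0,0]],[[0,0,0],[0,0,0]],[[0,0,0],[0,0,0]],[[0,0,0],[0,0,0]],[[0,0,0],[0,0,0]]]'
```

```text
time: 31.35
position: [0.5256, 0.1796, 0.1331]
tool_rot: [2.324, 2.112, -0.0]
ft_force: [-2.9, -2.3, 5.5]
grip_width: 0.228
time: 32.35
position: [0.5257, 0.1809, 0.1331]
tool_rot: [2.324, 2.112, -0.001]
ft_force: [-3.5, -2.9, 6.1]
grip_width: 0.224
```

```bash
python3 -m inch '[[[0.5,0,0],[0,0,0]],[[0.5,0,0],[0,0,0]],[[0.5,0,0],[0,0,0]],[[0,0,0],[0,0,0]],[[0,0,0],[0,0,0]],[[0,0,0],[0,0,0]],[[0,0,0],[0,0,0]],[[0,0,0],[0,0,0]],[[0,0,0],[0,0,0]],[[0,0,0],[0,0,0]]]'
```

```text
time: 33.35
position: [0.5258, 0.1814, 0.1331]
tool_rot: [2.324, 2.11, -0.003]
ft_force: [-3.4, -3.7, 6.7]
grip_width: 0.228
```

The clip stopped against the tip: commanded 1.5 mm, moved 0.5 mm. I'll press further in small steps.

```bash
python3 -m inch '[[[0.5,0,0],[0,0,0]],[[0.5,0,0],[0,0,0]],[[0,0,0],[0,0,0]],[[0,0,0],[0,0,0]],[[0,0,0],[0,0,0]],[[0,0,0],[0,0,0]],[[0,0,0],[0,0,0]],[[0,0,0],[0,0,0]],[[0,0,0],[0,0,0]],[[0,0,0],[0,0,0]]]'
```

```text
time: 34.35
position: [0.5258, 0.1816, 0.1331]
tool_rot: [2.324, 2.109, -0.005]
ft_force: [-4.2, -7.0, 8.5]
grip_width: 0.226
```

```bash
python3 -m inch '[[[0.4,0,0],[0,0,0]],[[0.3,0,0],[0,0,0]],[[0,0,0],[0,0,0]],[[0,0,0],[0,0,0]],[[0,0,0],[0,0,0]],[[0,0,0],[0,0,0]],[[0,0,0],[0,0,0]],[[0,0,0],[0,0,0]],[[0,0,0],[0,0,0]],[[0,0,0],[0,0,0]]]'
```

```text
time: 35.35
position: [0.5258, 0.1817, 0.1331]
tool_rot: [2.324, 2.109, -0.006]
ft_force: [-4.0, -7.8, 8.5]
grip_width: 0.225
```

```bash
python3 -m inch '[[[0.4,0,0],[0,0,0]],[[0,0,0],[0,0,0]],[[0,0,0],[0,0,0]],[[0,0,0],[0,0,0]],[[0,0,0],[0,0,0]],[[0,0,0],[0,0,0]],[[0,0,0],[0,0,0]],[[0,0,0],[0,0,0]],[[0,0,0],[0,0,0]],[[0,0,0],[0,0,0]]]'
python3 -m inch '[[[-0.5,-0.2,-0.3],[0,0,0]],[[-0.5,-0.2,-0.3],[0,0,0]],[[-0.4,0,0],[0,0,0]],[[0,0,0],[0,0,0]],[[0,0,0],[0,0,0]],[[0,0,0],[0,0,0]],[[0,0,0],[0,0,0]],[[0,0,0],[0,0,0]],[[0,0,0],[0,0,0]],[[0,0,0],[0,0,0]]]'
```

```text
time: 36.35
position: [0.5259, 0.1818, 0.1331]
tool_rot: [2.324, 2.108, -0.007]
ft_force: [-3.7, -7.4, 9.3]
grip_width: 0.222
time: 37.35
position: [0.5258, 0.1816, 0.1331]
tool_rot: [2.324, 2.11, -0.003]
ft_force: [-1.5, -6.0, 3.9]
grip_width: 0.225
```

Pressed at about 7 to 8 N for over 2 s and now relaxed. Open and retreat straight up.

```bash
python3 -m inch '[[[0,0,0],[0,0,0]],[[0,0,0],[0,0,0]],[[0,0,0],[0,0,0]],[[0,0,0],[0,0,0]],[[0,0,0],[0,0,0]],[[0,0,0],[0,0,0]],[[0,0,0],[0,0,0]],[[0,0,0],[0,0,0]],[[0,0,0],[0,0,0]],[[0,0,0],[0,0,0]]]' 0.45 45
python3 -m inch '[[[0,0,-3],[0,0,0]],[[0,0,-5],[0,0,0]],[[0,0,-8],[0,0,0]],[[0,0,-12],[0,0,0]],[[0,0,-15],[0,0,0]],[[0,0,-15],[0,0,0]],[[0,0,-15],[0,0,0]],[[0,0,-15],[0,0,0]],[[0,0,-10],[0,0,0]],[[0,0,-5],[0,0,0]]]'
python3 -m inch '[[[-10,0,0],[0,0,0]],[[-20,0,0],[0,0,0]],[[-20,0,0],[0,0,0]],[[-20,0,0],[0,0,0]],[[-20,0,0],[0,0,0]],[[-15,0,0],[0,0,0]],[[-5,0,0],[0,0,0]],[[0,0,0],[0,0,0]],[[0,0,0],[0,0,0]],[[0,0,0],[0,0,0]]]'
python3 - <<'E'
from h import *
snap("w5")
from bench import optics
d=load("w5")["image"][:,:,::-1]; s=optics.get_image("scene")["image"][:,:,::-1]
a=cv2.resize(d[0:250,220:480],(0,0),fx=1.6,fy=1.6);b=cv2.resize(s[110:220,280:400],(0,0),fx=3.3,fy=3.3,interpolation=cv2.INTER_CUBIC)[:400]
o=np.zeros((400,a.shape[1]+b.shape[1],3),np.uint8);o[:a.shape[0],:a.shape[1]]=a;o[:b.shape[0],a.shape[1]:]=b[:400]
print(o.shape);cv2.imwrite("pics/f.png",o[:,:800])
E
```

```text
time: 38.35
position: [0.525, 0.1839, 0.1329]
tool_rot: [2.324, 2.113, -0.0]
ft_force: [0.7, -0.3, -0.4]
grip_width: 0.552
time: 39.35
position: [0.5254, 0.1842, 0.2373]
tool_rot: [2.324, 2.113, 0.002]
ft_force: [-0.1, 0.4, -0.2]
grip_width: 0.548
time: 40.35
position: [0.5144, 0.0756, 0.2358]
tool_rot: [-2.322, -2.115, -0.0]
ft_force: [0.2, -0.2, 0.3]
grip_width: 0.547
pos [0.5144 0.0756 0.2358] yaw tool y -5.35 z [-2.e-04  5.e-04 -1.e+00] F [ 0.16 -0.2   0.33] t 40.35 fx 329.8559575864701
(400, 812, 3)
```

View pics/f.png

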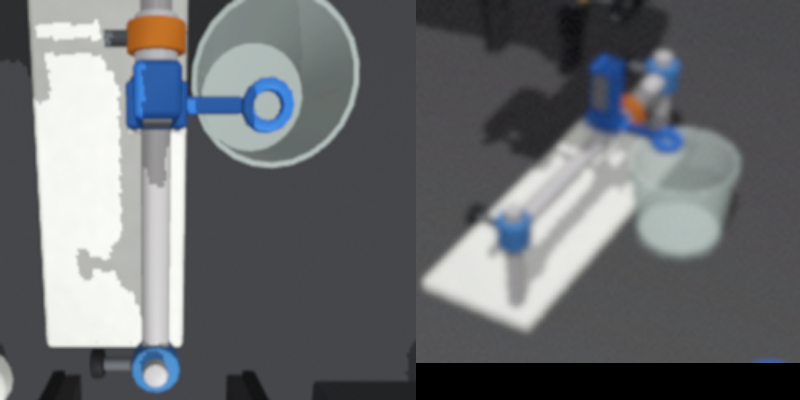

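The final picture shows the clip upright on the bar at (158,95), right up against the stop below the orange collar. Its eye is over the beaker at (267,105), and the beaker and stand have not moved. I'm handing the job in.

```bash
python3 -c "
from bench import close_job;close_job()"
```

```text
the job is handed in; nothing more can be done
```

The middle-sized clip is on the bar, fully home, upright and up against the rubber tip, with its eye over the beaker. I handed the job in at about 40 s of the 51 s allowed.

- **Fitting:** I gripped the stem at 45 N and pressed the clip straight down. The highest reading was 7.8 N going in. The jaws then pulled it down, and z stayed at 0.1331 m when I pressed to 7.4 N, so the saddle was on the bar.
- **Sliding and pressing:** It slid about 45 mm before meeting the tip. I held it there at 7–8 N measured along the bar, about 5–6 N net of sliding friction, for over 2 s. Then I eased off, let go and backed straight up.
- **Last checks:** The wrist force was near zero after release. The final wrist and scene pictures show nothing disturbed.

Some things I could not confirm or that disagreed:
- **Jaw angles:** I could not read them, so that the jaws are closed rests on the seating force and height.
- **Contact with the tip:** In the last picture the stem hides the tip, so contact rests on the felt press and the soft tip.
- **Wrist camera:** It read about 2 mm off sideways, so I took the bar's position relative to the held clip instead. The top camera agreed with that.
- **Sideways force:** There was up to 4 N of force across the bar during fitting and sliding, from an offset of less than 1 mm. I trimmed most of it out before letting go.

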